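# Dry the next side of a tube rack: turn it to the air bar and reset the air valve

## Task

The tube rack has been blown dry on one side: turn it a quarter turn so that its blue side sits flat against the upright face of the air bar, centred on the bar and standing on the bench, and let go of it. Then set the air for the next pass: by the black crank knob, turn the red handwheel clockwise until it comes up against its closed stop, then back it off (anticlockwise) exactly two full turns from the stop. Finish while still holding the knob in the gripper with the wheel at rest there, and leave everything else on the bench where it stands.

Things in the scene. Friction and masses are not known exactly. Their poses are not given: they have to be found in the camera images.
- rack: Loose white block rack 84 x 84 x 50 mm, 0.25 to 0.5 kg, with 8 fixed red-capped tubes (cap tops 93 mm up, 26 mm grid) and as handle a grey square post at its centre, 16 x 16 mm, square to the sides, top 140 mm up, free to grip above 100 mm. Origin: centre of underside, z up. Its -y side is blue (blue strip on top too); at first its +x side faces the bar: a quarter turn anticlockwise is due.
- blue_side (a point): Centre of the rack's blue side: 42 mm from the rack's centre along its -y, 25 mm above its underside. Axes as the rack's.
- air_bar: Fixed air bar: a bent steel bracket 150 mm long with an upright plate 50 mm high, facing the robot's side, and behind the plate an aluminium nozzle pipe whose top is at 71 mm. Origin on the bench in the plane of the upright face, middle of its length; x points square out of the back (away from the rack), y along the bar.
- bar_face (a point): Middle of the bar's upright face, 25 mm above the bench, axes as the air bar's: the blue side belongs here, with the rack on the -x side.
- wheel_axis (a point): Fixed point on the upright axis of the valve's red handwheel, at the wheel's top face, 112 mm above the bench. The wheel is 128 mm across, has three spokes, and stands on a fixed brass valve body.
- crank_knob: Black round crank knob, 22 mm in diameter and 45 mm tall, upright on the wheel 50 mm from the wheel's axis; it spins freely on its own pin, so the gripper can keep one orientation while carrying it round the circle. Origin: centre of its underside, 113 mm above the bench (1 mm over the wheel's top face).
- knob_grip (a point): The height to grip the knob: on its axis, 26 mm above its underside, 139 mm above the bench.
- valve (a joint): Turn of the handwheel in rad: 0 at the closed stop (a hard stop), growing anticlockwise seen from above as it opens, up to four turns; it starts 0.3 to 1 turn open. Two turns are 12.57. Stiff with friction of about 0.12 N m (2.5 N at the knob) all the way, and stays where it is left.
- bottle: Bystander: white round jar, 70 mm across and 150 mm high. Origin: centre of its underside.
- tape_core: Bystander: white plastic ring, 44 mm across and 25 mm high, standing flat. Origin: centre of its underside.
- parcel: Bystander: brown wrapped parcel, 130 x 170 mm and 90 mm high. Origin: centre of its underside.
- marker: Bystander: yellow marker pen, 120 x 16 mm and 14 mm high, lying along its x. Origin: centre of its underside.
- stapler: Bystander: black stapler, 90 x 30 mm and 30 mm high. Origin: centre of its underside.
- dish: Bystander: round steel bowl, 120 mm across and 35 mm high. Origin: centre of its underside.
Mind the look-alikes: they are no part of the job. Leave any pink or purple look-alike of the rack alone.

How it is judged:
By the outcome, as a careful person would: the job done as asked, in the order asked, and still so for the second after the job is handed in, while the arm keeps its last pose, push and grip.
It also fails if it takes over 72 s, if anything falls off the work surface, if the arm or the gripper's body presses on something with over 40 N, if the wrist force passes 120 N, or if a joint passes its speed limit or range.

## Robot

A 6-joint arm with a two-finger parallel gripper is mounted at the origin on the work surface. World frame = base frame: x ahead of the robot, y to its left, z up, the work surface at z = 0. Lengths are in m, angles in rad, forces in N, time in s.
With the tool pointing down it reaches from about 0.35 to 0.975 m from the base axis. Payload 17.4 kg.
Tool frame: the origin (TCP) lies between the finger pads, 19 mm behind the fingertips; this is the grasp point; z points along the fingers, y is the line along which they close (so a half turn about z gives the same grasp; the last joint's range is limited). The gripper opens to 85 mm and grips with 20 to 120 N. Pads are 22 mm wide; open, the fingers measure 114 mm over their backs; the gripper's body (76 mm by 85 mm) begins 54 mm behind the grasp point. The pads swing forward as they close: fully open they stand 13 mm farther back than shut.
Start: joints at [-1.385, 0.116, 1.442, -0, 1.584, -0.038], TCP at [0.15, -0.658, 0.25] pointing down, gripper open.
Joint ranges: [-2.83, 2.83], [-0.83, 2.19], [0.07, 2.5], [-1.14, 4.28], [0.01, 3], [-2.97, 2.97]. Speed limits (rad/s): [1.89, 1.89, 2.22, 3.14, 3.14, 3.14].

## Interface

Orientations are given as a unit quaternion [w, x, y, z].
In Python, from bench import arm gives the robot as it stands.
- The arm moves only by the tool apply_moves, never from a script. Its argument "deltas" is a list of rows, each a list of 3 entries, a list of its own where there are three numbers: the shift along the tool's x, y, z in mm, then the turn about the tool's z in degrees, then the closure, from -1 (fully open) to 1 (shut). In form: [[[x, y, z], twist, gripper], ...]. A call has 1 to 8 rows; each row shifts and turns the commanded pose from where the row before left it, along the tool's axes as they then stand; what a row does not reach is not made up. A row lasts 1/10 s, in which the tool goes at most 50 mm and 8.59 degrees, less where a joint would pass 70% of its speed; a pose out of reach is approached as far as the arm can. A call with a gripper value outside its range is refused whole. The fingers move at their own pace and stop on an object; "newtons" is the grip in N (left out, the last holds). Time passes only in rows, so rows that do not move let the fingers close. It gives the time, the measured TCP pose, the force, the opening and the grip force at its end, in the units of the state.
- arm.observe(): the state, without advancing time (a new reading comes with each control period).
- arm.capture(name): name is "scene" or "top"; returns a dict with "color" (480x640x3 uint8, red, green, blue), "camera_matrix" (3x3 intrinsics, pixels), "R" (3x3) and "t" (3): a world point X has camera coordinates R X + t. Camera axes: x right, y down, z forward; pixel columns grow to the right and rows downward; lengths in m; the calibration is good to about 2 mm. A picture is of the moment at which its call begins. There is no depth.
- arm.hand_in(): hands the job in; it is judged then, once.
The state is a dict: "clock": time; "qpos": joint angles; "qd": joint speeds; "joint_torque": joint torques, N m; "eef_pos": TCP position; "orientation": TCP orientation; "force": force on the tool from outside, world axes, zero at the start; "torque": the same for the moment, N m; "opening": finger opening in m; "gripper_force": force on a finger pad.
Only numpy, scipy, OpenCV 4.12 (cv2) and the standard library are available. Lean on these libraries where they do the work, as an engineer would, in place of code of your own. Each camera call takes 0.05 s, during which the arm holds its last target. There are 200 camera calls.

## Working session

There is one attempt and no reset: what is moved stays moved. The work goes in short steps, Python scripts to look and compute and a tool call to move; the robot and the scene stay as the last step left them, time stands still between calls to the robot, and variables do not carry over. Pictures are saved under pics/ and viewed, at most 10 in all, crops included, and the job is handed in when it is done.

Besides the shell and the picture viewer there is one more tool, called as name(argument=value, ...), one argument or row to a line, values as JSON. apply_moves: Moves the arm, as the interface text tells. Its arguments: {"type":"object","properties":{"deltas":{"type":"array"},"newtons":{"type":"number"}},"required":["deltas"]}

```bash
ls; mkdir -p pics; python3 - <<'E'
from bench import arm
import cv2,numpy as np
for n in("scene","top"):
    c=arm.capture(n); cv2.imwrite(f"pics/{n}0.png",c["color"][:,:,::-1]); np.savez(f"{n}0.npz",**c)
    print(n,c["camera_matrix"].round(1).tolist(),(-c["R"].T@c["t"]).round(3),c["R"].round(2).tolist())
s=arm.observe();print(s)
E
```

```text
pics
scene [[538.4, 0.0, 318.2], [0.0, 538.4, 241.6], [0.0, 0.0, 1.0]] [1.267 0.95  0.921] [[-0.78, 0.63, -0.02], [0.37, 0.43, -0.83], [-0.51, -0.65, -0.56]]
top [[591.5, 0.0, 311.2], [0.0, 591.5, 233.8], [0.0, 0.0, 1.0]] [0.272 0.075 1.482] [[0.01, -1.0, 0.0], [-0.98, -0.01, -0.2], [0.2, -0.0, -0.98]]
{'clock': 0.1, 'qpos': array([-1.38478034e+00,  1.16452307e-01,  1.44220572e+00, -1.90463021e-05,
        1.58399742e+00, -3.78035217e-02]), 'qd': array([ 0.00016423, -0.00145283, -0.00188062,  0.00122726,  0.00218873,
        0.0006239 ]), 'joint_torque': array([ 1.29133194e-03, -7.33669710e+01, -6.33790541e+01,  4.09021868e-05,
        5.27604047e-03, -2.04560320e-05]), 'eef_pos': array([ 0.1497758 , -0.65801779,  0.24932184]), 'orientation': array([-5.29234787e-04,  9.93744509e-01,  1.11676178e-01, -4.88401440e-05]), 'force': array([-0.59637634, -0.16803511,  0.60209014]), 'torque': array([ 0.05234136, -0.03193407, -0.01477848]), 'gripper_force': 0.0, 'opening': 0.08539658019174579}
```

View pics/scene0.png

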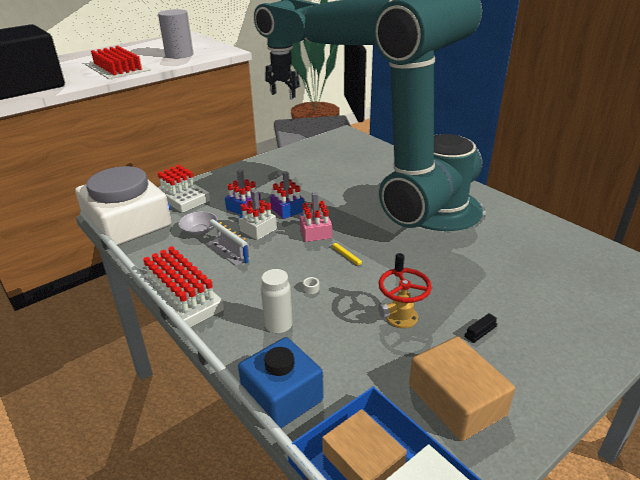

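View pics/top0.png

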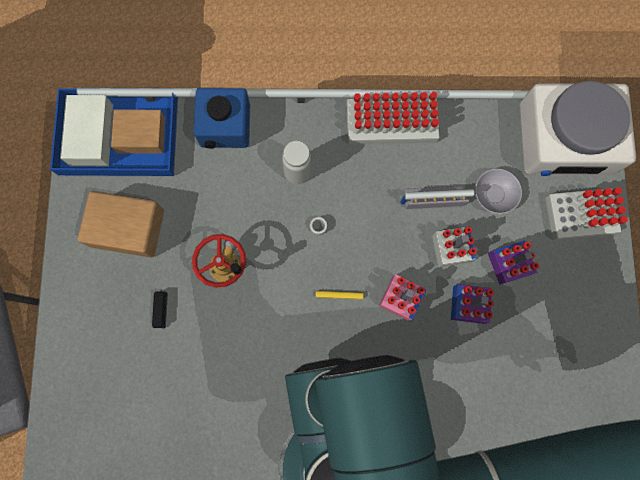

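The scene view shows the white rack near (257,222), the air bar at (230,240) and the wheel at (404,287) with its black knob at (399,262). In the top view the rack is at (457,245), the bar at (438,198), the wheel hub at (219,261) and the knob near (237,268). The pink, purple and blue racks are look-alikes.

```bash
python3 - <<'E'
import cv2,numpy as np
a=cv2.imread("pics/top0.png");b=cv2.imread("pics/scene0.png")
A=cv2.resize(a[170:290,390:550],None,fx=5,fy=5,interpolation=cv2.INTER_CUBIC)[:600]
B=cv2.resize(b[165:275,190:340],None,fx=5,fy=5,interpolation=cv2.INTER_CUBIC)
C=np.hstack([cv2.resize(a[220:300,180:260],None,fx=5,fy=5,interpolation=cv2.INTER_CUBIC),cv2.resize(b[245:325,365:445],None,fx=5,fy=5,interpolation=cv2.INTER_CUBIC)])
cv2.imwrite("pics/A.png",A);cv2.imwrite("pics/B.png",B);cv2.imwrite("pics/C.png",C)
E
```

```text
(no output)
```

View pics/A.png

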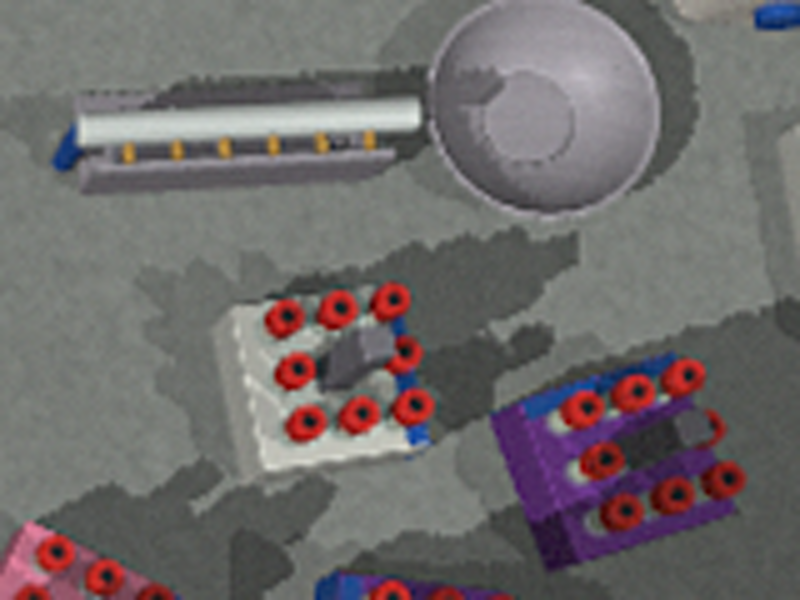

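View pics/B.png

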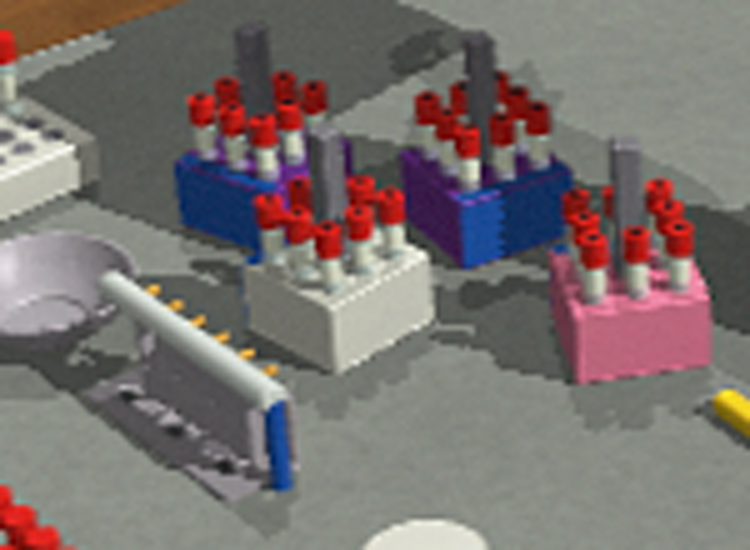

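View pics/C.png

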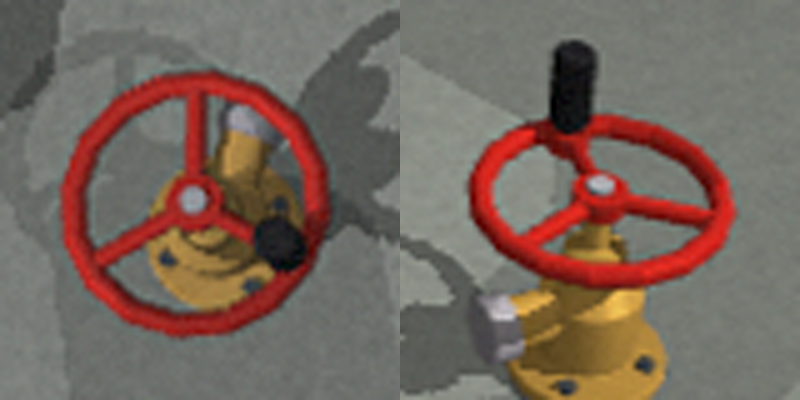

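```bash
cat > h.py <<'E'
import numpy as np,cv2
def ray(c,uv,z):
    K,R,t=c["camera_matrix"],c["R"],c["t"];C=-R.T@t
    d=R.T@np.linalg.inv(K)@np.array([uv[0],uv[1],1.]);return C+d*(z-C[2])/d[2]
def proj(c,X):
    p=c["camera_matrix"]@(c["R"]@np.array(X)+c["t"]);return p[:2]/p[2]
def tri(c1,u1,c2,u2):
    P=[c["camera_matrix"]@np.c_[c["R"],c["t"]] for c in(c1,c2)]
    X=cv2.triangulatePoints(P[0],P[1],np.array(u1,float).reshape(2,1),np.array(u2,float).reshape(2,1))[:,0];return X[:3]/X[3]
def red(im):
    h=cv2.cvtColor(im,cv2.COLOR_RGB2HSV);return (((h[...,0]<8)|(h[...,0]>172))&(h[...,1]>150)&(h[...,2]>70)).astype(np.uint8)
E
python3 - <<'E'
from h import *
T=dict(np.load("top0.npz"));S=dict(np.load("scene0.npz"))
a=lambda x,y:(390+(x+.5)/5-.5,170+(y+.5)/5-.5)
b=lambda x,y:(190+(x+.5)/5-.5,165+(y+.5)/5-.5)
pr=lambda n,v:print(n,np.round(v,4))
# caps: holes in top view crop coordinates
caps={(1,-1):(393,300)}
pts=[(288,317),(342,308),(393,299),(298,369),(305,422),(360,412),(413,406),(404,352)]
W=[ray(T,a(*p),.093)[:2] for p in pts]; W=np.array(W)
g=np.array([(1,1),(1,0),(1,-1),(0,1),(-1,1),(-1,0),(-1,-1),(0,-1)])*.026 # (rack x, rack y)
gm,wm=g.mean(0),W.mean(0);H=(g-gm).T@(W-wm);yaw=np.arctan2(H[0,1]-H[1,0],H[0,0]+H[1,1])
R=np.array([[np.cos(yaw),-np.sin(yaw)],[np.sin(yaw),np.cos(yaw)]]);c=wm-R@gm
pr("rack caps",[*c,np.degrees(yaw)]);pr("res",np.linalg.norm(W-(g@R.T+c),axis=1))
pr("post top",ray(T,a(379,346),.14))
pr("post tri",tri(T,a(379,346),S,b(326,130)))
# rack top face corner by white: near-left bottom edges
pr("rack top corners z.05",[ray(T,a(*p),.05) for p in((238,308),(265,470),(425,445))])
pr("plate bottom",[ray(T,a(*p),0) for p in((84,192),(395,178))])
pr("plate top",[ray(T,a(*p),.05) for p in((84,164),(395,150))])
# wheel
for c,n in((T,"T"),(S,"S")):
    m=red(c["color"]);k,l,s,ce=cv2.connectedComponentsWithStats(m)
    i=1+s[1:,4].argmax();ys,xs=np.where(l==i);print(n,s[i],ce[i])
    hull=cv2.convexHull(np.c_[xs,ys].astype(np.float32));print(cv2.fitEllipse(hull))
ct=lambda x,y:(180+(x+.5)/5-.5,220+(y+.5)/5-.5); cs=lambda x,y:(365+(x-400+.5)/5-.5,245+(y+.5)/5-.5)
pr("hub tri",tri(T,ct(193,200),S,cs(600,186)))
pr("hub T",ray(T,ct(193,200),.115));pr("hub S",ray(S,cs(600,186),.115))
pr("knob base S",ray(S,cs(570,125),.113));pr("knob top S",ray(S,cs(576,48),.158))
pr("knob T",ray(T,ct(281,243),.15))
pr("knob top tri",tri(T,ct(281,246),S,cs(576,48)))
E
```

```text
rack caps [ 0.5328 -0.2845  8.396 ]
res [0.001  0.0009 0.0007 0.0007 0.0011 0.0008 0.0006 0.0005]
post top [ 0.5309 -0.2859  0.14  ]
post tri [ 0.5305 -0.2857  0.1376]
rack top corners z.05 [[ 0.567  -0.2411  0.05  ]
 [ 0.4861 -0.2514  0.05  ]
 [ 0.499  -0.3304  0.05  ]]
plate bottom [[ 0.6378 -0.1749  0.    ]
 [ 0.6463 -0.3359  0.    ]]
plate top [[ 0.6399 -0.1668  0.05  ]
 [ 0.6481 -0.3227  0.05  ]]
T [192 235  54  52 864] [217.61111111 260.1412037 ]
((218.38023376464844, 260.4485168457031), (51.82953643798828, 53.765281677246094), 61.81489944458008)
S [ 143  246   69   55 1639] [177.57535082 272.96705308]
((178.9678955078125, 273.892578125), (39.90070724487305, 79.75432586669922), 126.30254364013672)
hub tri [0.483  0.2879 0.1122]
hub T [0.4827 0.2874 0.115 ]
hub S [0.4857 0.2903 0.115 ]
knob base S [0.4599 0.246  0.113 ]
knob top S [0.4583 0.2443 0.158 ]
knob T [0.4578 0.2414 0.15  ]
knob top tri [0.4554 0.241  0.1549]
```

```bash
python3 - <<'E'
import cv2,numpy as np
a=cv2.imread("pics/top0.png");b=cv2.imread("pics/scene0.png")
A=cv2.resize(a[185:210,398:478],None,fx=10,fy=10,interpolation=cv2.INTER_CUBIC)
B=cv2.resize(b[215:268,205:255],None,fx=6.5,fy=6.5,interpolation=cv2.INTER_CUBIC)
C=np.zeros((A.shape[0]+B.shape[0],800,3),np.uint8);C[:250]=A;C[250:,:B.shape[1]]=B
cv2.imwrite("pics/D.png",C)
E
```

```text
(no output)
```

View pics/D.png

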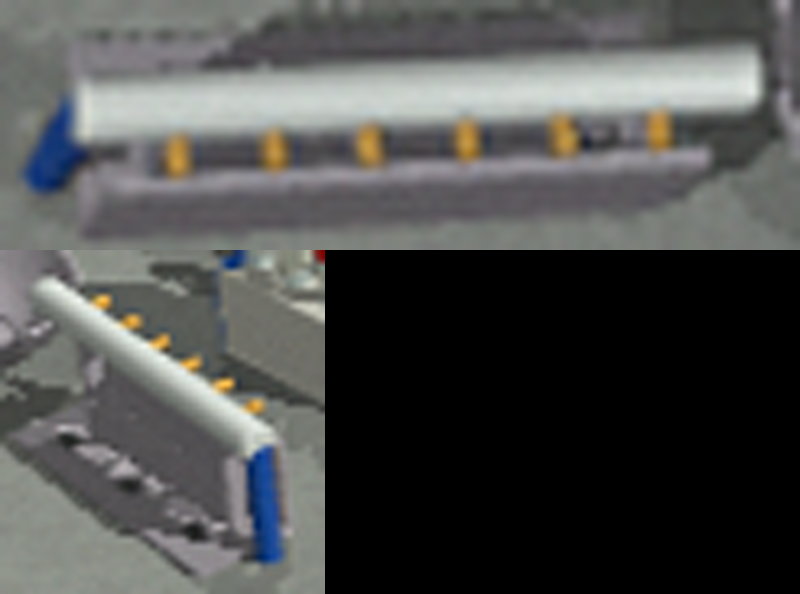

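The bar crop shows the plate's bottom-left corner at (82,237), its top-left at (105,183), its top-right at (710,150), and the pipe ends at x=77 and 762.

```bash
python3 - <<'E'
from h import *
from bench import arm
T=dict(np.load("top0.npz"))
a=lambda x,y:(398+(x+.5)/10-.5,185+(y+.5)/10-.5)
for n,p,q,z in(("bottom",(82,237),(683,204),0),("top front",(107,186),(710,152),.05),("pipe",(77,110),(762,77),.062),("nozzle",(178,160),(659,135),.06)):
    P,Q=ray(T,a(*p),z),ray(T,a(*q),z);d=P-Q
    print(n,P.round(4),Q.round(4),"mid",((P+Q)/2).round(4),"len",np.linalg.norm(d).round(4),"yaw",np.degrees(np.arctan2(-d[0],d[1])).round(2))
E
```

```text
bottom [ 0.6372 -0.1732  0.    ] [ 0.6469 -0.3288  0.    ] mid [ 0.6421 -0.251   0.    ] len 0.1559 yaw 3.6
top front [ 0.638  -0.1714  0.05  ] [ 0.6477 -0.3225  0.05  ] mid [ 0.6429 -0.247   0.05  ] len 0.1514 yaw 3.69
pipe [ 0.6543 -0.1624  0.062 ] [ 0.6639 -0.333   0.062 ] mid [ 0.6591 -0.2477  0.062 ] len 0.1709 yaw 3.22
nozzle [ 0.6422 -0.1875  0.06  ] [ 0.6494 -0.3073  0.06  ] mid [ 0.6458 -0.2474  0.06  ] len 0.12 yaw 3.44
```

apply_moves(
  deltas=[
    [[38,-23.2,0],0,-1],
    [[38,-23.2,0],0,-1],
    [[38,-23.2,0],0,-1],
    [[38,-23.2,0],0,-1],
    [[38,-23.2,0],0,-1],
    [[38,-23.2,0],0,-1],
    [[38,-23.2,0],0,-1],
    [[38,-23.2,0],0,-1],
  ],
)

```text
clock: 0.9
eef_pos: [0.406, -0.4082, 0.2498]
orientation: [-0.0, 0.994, 0.112, -0.0]
force: [0.2, -0.6, 0.1]
opening: 0.0854
gripper_force: 0.0
```

apply_moves(
  deltas=[
    [[38,-23.2,0],0,-1],
    [[38,-23.2,0],0,-1],
    [[38,-23.2,0],0,-1],
    [[37.5,-23.3,0],0,-1],
    [[0,0,0],-8.5,-1],
    [[0,0,0],-8.5,-1],
    [[0,0,0],-8.5,-1],
    [[0,0,0],-8.5,-1],
  ],
)

```text
clock: 1.7
eef_pos: [0.5321, -0.2853, 0.2496]
orientation: [-0.0, 0.916, 0.4, -0.0]
force: [-0.5, -0.4, 0.2]
opening: 0.0855
gripper_force: 0.0
```

apply_moves(
  deltas=[
    [[0,0,0],-8.5,-1],
    [[0,0,0],-8.5,-1],
    [[0,0,0],-8.5,-1],
    [[0,0,0],-8.5,-1],
    [[0,0,0],-8.5,-1],
    [[0,0,0],-8.5,-1],
    [[0,0,0],-0.6,-1],
    [[0,0,0],0,-1],
  ],
)

```text
clock: 2.5
eef_pos: [0.5321, -0.2855, 0.2498]
orientation: [-0.0, 0.655, 0.756, -0.0]
force: [0.1, 0.6, -0.5]
opening: 0.0855
gripper_force: 0.0
```

```bash
cat >> h.py <<'E'
def state(arm):
    s=arm.observe();o=s["orientation"];psi=2*np.arctan2(o[2],o[1])
    print("t",round(s["clock"],2),"p",s["eef_pos"].round(4),"psi",np.degrees(psi).round(2)%360,"tilt",np.abs(o[[0,3]]).max().round(4),"F",s["force"].round(1),"Tq",s["torque"].round(2),"open",round(s["opening"],4),"gf",round(s["gripper_force"],1),"q6",s["qpos"][5].round(2));return s,psi
def totool(d,psi): # world dxy (m) -> tool x,y (mm)
    c,s=np.cos(psi),np.sin(psi);return np.round([1e3*(d[0]*c+d[1]*s),1e3*(d[0]*s-d[1]*c)],1)
E
python3 - <<'E'
from h import *
from bench import arm
s,p=state(arm);print(totool(np.array([.5317,-.285])-s["eef_pos"][:2],p))
E
```

```text
t 2.5 p [ 0.5321 -0.2855  0.2498] psi 98.2 tilt 0.0002 F [ 0.1  0.6 -0.5] Tq [ 0.   -0.03  0.03] open 0.0855 gf 0.0 q6 -0.68
[ 0.5 -0.3]
```

apply_moves(
  deltas=[
    [[0,0,35],0,-1],
    [[0,0,35],0,-1],
    [[0,0,30],0,-1],
    [[0,0,20],0,-1],
    [[0,0,6.5],0,-1],
    [[0,0,0],0,0.5],
    [[0,0,0],0,1],
    [[0,0,0],0,1],
  ],
  newtons=60,
)

```text
clock: 3.3
eef_pos: [0.5326, -0.2858, 0.125]
orientation: [0.001, 0.654, 0.757, 0.0]
force: [0.8, 0.4, -0.5]
opening: 0.0441
gripper_force: 0.0
```

apply_moves(
  deltas=[
    [[0,0,0],0,1],
    [[0,0,0],0,1],
    [[0,0,0],0,1],
    [[0,0,0],0,1],
  ],
)

```text
clock: 3.7
eef_pos: [0.5325, -0.2857, 0.1244]
orientation: [0.001, 0.653, 0.757, 0.0]
force: [0.3, 0.7, 6.9]
opening: 0.015
gripper_force: 59.9
```

apply_moves(
  deltas=[
    [[0,0,-8],0,1],
    [[0,0,-12],0,1],
    [[0,0,-10],0,1],
    [[0,0,0],-5,1],
    [[0,0,0],-8,1],
    [[0,0,0],-8,1],
    [[0,0,0],-8,1],
    [[0,0,0],-8,1],
  ],
)

```text
clock: 4.5
eef_pos: [0.5322, -0.2856, 0.1543]
orientation: [0.0, 0.377, 0.926, -0.0]
force: [0.6, -0.2, -4.0]
opening: 0.0153
gripper_force: 58.7
```

apply_moves(
  deltas=[
    [[0,0,0],-8,1],
    [[0,0,0],-8,1],
    [[0,0,0],-8,1],
    [[0,0,0],-8,1],
    [[0,0,0],-8,1],
    [[0,0,0],-8,1],
    [[0,0,0],0,1],
    [[0,0,0],0,1],
  ],
)

```text
clock: 5.3
eef_pos: [0.5322, -0.2855, 0.1539]
orientation: [0.0, -0.028, 1.0, -0.0]
force: [-0.1, -1.0, -4.0]
opening: 0.0151
gripper_force: 58.8
```

```bash
python3 - <<'E'
from h import *
from bench import arm
s,p=state(arm);print(totool(np.array([.6006,-.2506])-s["eef_pos"][:2],p))
c=arm.capture("top");np.savez("top1.npz",**c);im=c["color"]
cv2.imwrite("pics/E.png",cv2.resize(im[175:290,390:550],None,fx=5,fy=5,interpolation=cv2.INTER_CUBIC)[:,:,::-1])
S=arm.capture("scene");np.savez("scene1.npz",**S)
cv2.imwrite("pics/F.png",cv2.resize(S["color"][155:275,190:340],None,fx=5,fy=5,interpolation=cv2.INTER_CUBIC)[:,:,::-1])
E
```

```text
t 5.3 p [ 0.5322 -0.2855  0.1539] psi 183.18 tilt 0.0001 F [-0.1 -1.  -4. ] Tq [ 0.02  0.05 -0.01] open 0.0151 gf 58.8 q6 -2.16
[-70.3  31.1]
```

View pics/F.png

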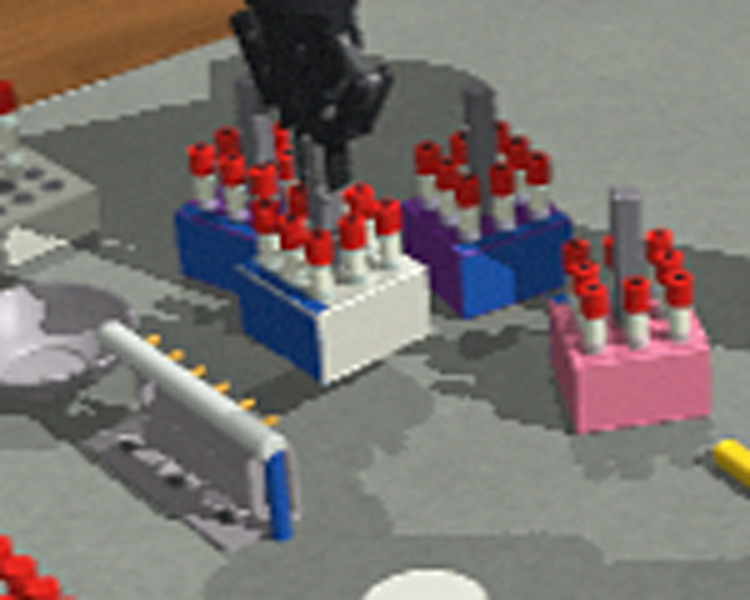

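The scene crop shows the lifted rack turned with its blue side (240–320, 265–380) facing the bar, at (110–290, 330–540).

apply_moves(
  deltas=[
    [[-10,6,0],-0.3,1],
    [[-15,10,0],0,1],
    [[-15,10,0],0,1],
    [[-10,5,0],0,1],
    [[0,0,15],0,1],
    [[0,0,10],0,1],
    [[0,0,4],0,1],
    [[0,0,0],0,1],
  ],
)

```text
clock: 6.2
eef_pos: [0.5797, -0.2515, 0.1245]
orientation: [-0.0, -0.032, 0.999, 0.0]
force: [-3.1, 2.6, 5.5]
opening: 0.0156
gripper_force: 60.2
```

```bash
python3 - <<'E'
from h import *
from bench import arm
s,p=state(arm);print(totool(np.array([.6006,-.2506])-s["eef_pos"][:2],p))
E
```

```text
t 6.2 p [ 0.5797 -0.2515  0.1245] psi 183.7 tilt 0.0001 F [-3.1  2.6  5.5] Tq [ 0.53  0.46 -0.04] open 0.0156 gf 60.2 q6 -2.09
[-20.9  -0.4]
```

apply_moves(
  deltas=[
    [[-6,0,-0.4],0,1],
    [[-6,-0.4,0],0,1],
    [[-4,0,0],0,1],
    [[-2,0,0],0,1],
    [[-1,0,0],0,1],
    [[0,0,0],0,1],
  ],
)

```text
clock: 6.8
eef_pos: [0.599, -0.2509, 0.1251]
orientation: [-0.0, -0.032, 0.999, -0.0]
force: [-4.3, -0.9, 5.8]
opening: 0.0149
gripper_force: 60.7
```

apply_moves(
  deltas=[
    [[-0.7,0,0],0,1],
    [[-0.7,0,0],0,1],
    [[0,0,0],0,1],
  ],
)

```text
clock: 7.1
eef_pos: [0.6001, -0.2507, 0.1252]
orientation: [-0.0, -0.032, 0.999, -0.0]
force: [-7.4, -0.1, 7.8]
opening: 0.0155
gripper_force: 60.9
```

apply_moves(
  deltas=[
    [[-0.7,0,0],0,1],
    [[-0.7,0,0],0,1],
    [[0,0,0],0,1],
  ],
)

```text
clock: 7.4
eef_pos: [0.6008, -0.2506, 0.1254]
orientation: [-0.001, -0.032, 0.999, 0.0]
force: [-16.1, 2.8, 12.1]
opening: 0.0153
gripper_force: 61.7
```

```bash
python3 - <<'E'
from h import *
from bench import arm
s,p=state(arm)
c=arm.capture("top");np.savez("top2.npz",**c)
S=arm.capture("scene");np.savez("scene2.npz",**S)
A=cv2.resize(c["color"][185:250,398:478],None,fx=5,fy=5,interpolation=cv2.INTER_CUBIC)
B=cv2.resize(S["color"][185:265,205:285],None,fx=5,fy=5,interpolation=cv2.INTER_CUBIC)
C=np.zeros((400,800,3),np.uint8);C[:A.shape[0],:400]=A;C[:,400:]=B
cv2.imwrite("pics/G.png",C[:,:,::-1])
E
```

```text
t 7.4 p [ 0.6008 -0.2506  0.1254] psi 183.7 tilt 0.0013 F [-16.1   2.8  12.1] Tq [ 0.45  2.84 -0.12] open 0.0153 gf 61.7 q6 -2.07
```

View pics/G.png

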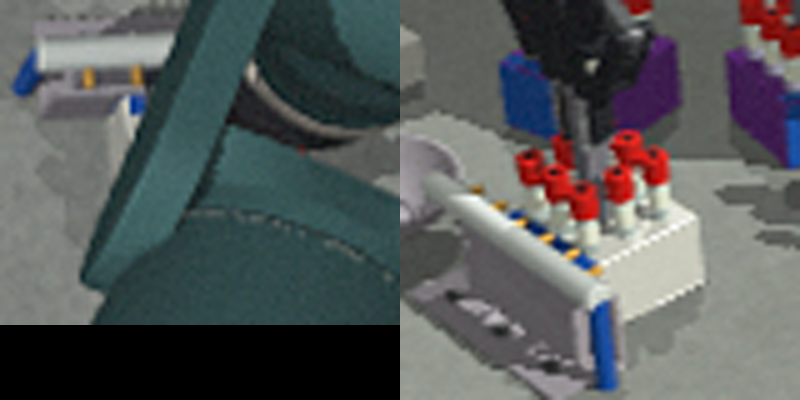

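The rack stands against the bar in the scene crop, blue edge along the nozzles; the arm hides it in the top view. I'll ease the push and release.

apply_moves(
  deltas=[
    [[0.4,0,-0.3],0,1],
    [[0.4,0,-0.3],0,1],
    [[0,0,0],0,1],
  ],
  newtons=20,
)

```text
clock: 7.8
eef_pos: [0.6005, -0.2506, 0.1253]
orientation: [-0.001, -0.032, 0.999, 0.0]
force: [-6.7, 1.1, 3.9]
opening: 0.0154
gripper_force: 60.3
```

apply_moves(
  deltas=[
    [[0,0,0],0,1],
    [[0,0,0],0,0.2],
    [[0,0,0],0,-0.1],
    [[0,0,0],0,-0.3],
    [[0,0,0],0,-0.3],
    [[0,0,-10],0,-0.3],
    [[0,0,-30],0,-0.3],
    [[0,0,-40],0,-0.3],
  ],
)

```text
clock: 8.6
eef_pos: [0.6004, -0.2501, 0.2054]
orientation: [-0.001, -0.032, 0.999, 0.001]
force: [0.6, -0.5, -0.6]
opening: 0.0556
gripper_force: 0.0
```

apply_moves(
  deltas=[
    [[0,0,-40],0,-0.3],
    [[30,-20,0],0,-0.3],
    [[40,-25,0],0,-0.3],
    [[40,-25,0],0,-0.3],
    [[10,-40,0],0,-0.3],
    [[0,-45,0],0,-0.3],
    [[0,-45,0],0,-0.3],
    [[0,-45,0],0,-0.3],
  ],
)

```text
clock: 9.4
eef_pos: [0.4969, -0.5046, 0.2467]
orientation: [0.0, -0.032, 0.999, -0.0]
force: [-0.3, -0.1, 0.5]
opening: 0.0555
gripper_force: 0.0
```

```bash
python3 - <<'E'
from h import *
from bench import arm
s,p=state(arm)
c=arm.capture("top");np.savez("top3.npz",**c)
S=arm.capture("scene");np.savez("scene3.npz",**S)
A=cv2.resize(c["color"][183:250,398:478],None,fx=9,fy=9,interpolation=cv2.INTER_CUBIC)[:600]
cv2.imwrite("pics/H.png",A[:,:,::-1])
E
```

```text
t 9.4 p [ 0.4969 -0.5046  0.2467] psi 183.71 tilt 0.0005 F [-0.3 -0.1  0.5] Tq [ 0.   -0.05  0.01] open 0.0555 gf 0.0 q6 -2.46
```

View pics/H.png

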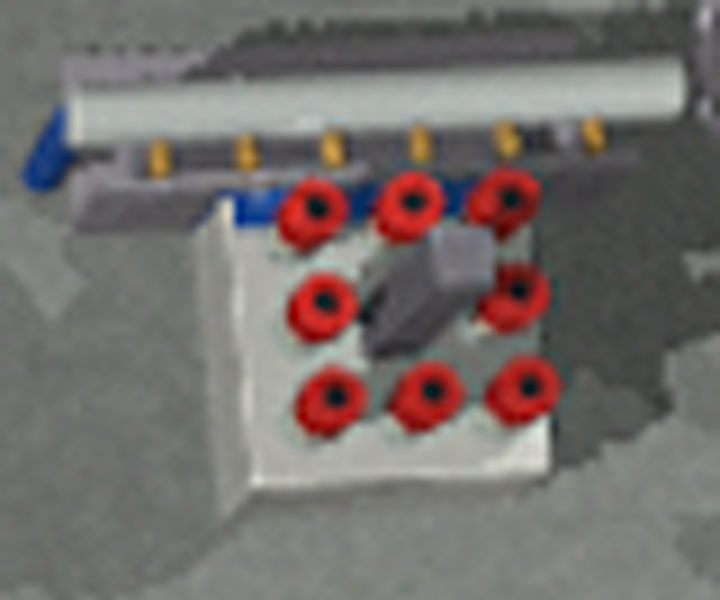

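The top crop shows the rack flush against the plate, with the blue strip at (230–480, 180–225) right at the plate's top edge. The caps are clear to measure.

```bash
python3 - <<'E'
from h import *
T=dict(np.load("top3.npz"))
a=lambda x,y:(398+(x+.5)/9-.5,183+(y+.5)/9-.5)
pts=[(319,205),(414,203),(511,201),(325,301),(521,289),(336,397),(433,391),(530,386)]
g=np.array([(1,1),(1,0),(1,-1),(0,1),(0,-1),(-1,1),(-1,0),(-1,-1)])*.026
W=np.array([ray(T,a(*p),.093)[:2] for p in pts])
gm,wm=g.mean(0),W.mean(0);H=(g-gm).T@(W-wm);yaw=np.arctan2(H[0,1]-H[1,0],H[0,0]+H[1,1])
R=np.array([[np.cos(yaw),-np.sin(yaw)],[np.sin(yaw),np.cos(yaw)]]);c=wm-R@gm
print("rack",c.round(4),np.degrees(yaw).round(2),np.linalg.norm(W-(g@R.T+c),axis=1).round(4), "blue centre",(c+R@[.042,0]).round(4))
for n,p,q,z in(("top front",(100,191),(638,155),.05),("pipe",(69,118),(685,88),.062),("noz",(160,160),(594,135),.06),("bluetopfront",(232,196),(470,184),.05),("rack back edge",(255,487),(548,470),.05)):
    P,Q=ray(T,a(*p),z),ray(T,a(*q),z);d=P-Q
    print(n,P.round(4),Q.round(4),"mid",((P+Q)/2).round(4),np.linalg.norm(d).round(4),"yaw",np.degrees(np.arctan2(-d[0],d[1])).round(2))
E
```

```text
rack [ 0.5969 -0.251 ] 3.15 [0.0005 0.0003 0.0009 0.0005 0.0008 0.0003 0.0001 0.0002] blue centre [ 0.6389 -0.2487]
top front [ 0.6364 -0.1724  0.05  ] [ 0.6477 -0.3223  0.05  ] mid [ 0.642  -0.2473  0.05  ] 0.1503 yaw 4.31
pipe [ 0.654  -0.1623  0.062 ] [ 0.6637 -0.3328  0.062 ] mid [ 0.6589 -0.2476  0.062 ] 0.1708 yaw 3.25
noz [ 0.6428 -0.1875  0.06  ] [ 0.6507 -0.3076  0.06  ] mid [ 0.6467 -0.2475  0.06  ] 0.1204 yaw 3.77
bluetopfront [ 0.6352 -0.209   0.05  ] [ 0.6391 -0.2752  0.05  ] mid [ 0.6371 -0.2421  0.05  ] 0.0663 yaw 3.34
rack back edge [ 0.553  -0.2127  0.05  ] [ 0.5583 -0.2934  0.05  ] mid [ 0.5556 -0.253   0.05  ] 0.0808 yaw 3.73
```

```bash
python3 - <<'E'
import numpy as np
from h import *
T=dict(np.load("top3.npz"));T0=dict(np.load("top0.npz"))
for col in (426,427,438,439,448,449):
    print(col,[(r,*map(int,T["color"][r,col])) for r in range(198,211)])
    print("  before",[(r,*map(int,T0["color"][r,col])) for r in range(198,211)])
print([proj(T,[x,-.215,.05]).round(1) for x in(.634,.638,.642)], proj(T,[.642,-.215,0]).round(1))
E
```

```text
426 [(198, 96, 91, 80), (199, 94, 74, 50), (200, 127, 100, 57), (201, 117, 91, 60), (202, 153, 145, 152), (203, 131, 125, 125), (204, 96, 118, 158), (205, 58, 94, 155), (206, 28, 73, 144), (207, 16, 65, 140), (208, 123, 136, 153), (209, 166, 170, 162), (210, 172, 173, 166)]
  before [(198, 114, 108, 92), (199, 118, 92, 53), (200, 131, 105, 60), (201, 121, 96, 57), (202, 148, 142, 147), (203, 133, 130, 138), (204, 99, 97, 100), (205, 90, 89, 93), (206, 90, 87, 89), (207, 88, 85, 90), (208, 119, 124, 120), (209, 130, 133, 128), (210, 128, 134, 126)]
427 [(198, 100, 103, 106), (199, 73, 74, 83), (200, 76, 78, 86), (201, 92, 92, 100), (202, 148, 143, 150), (203, 120, 114, 112), (204, 83, 111, 157), (205, 46, 88, 160), (206, 32, 73, 142), (207, 28, 61, 132), (208, 119, 132, 138), (209, 154, 162, 153), (210, 163, 170, 163)]
  before [(198, 100, 106, 107), (199, 67, 69, 80), (200, 69, 71, 81), (201, 83, 83, 94), (202, 146, 146, 153), (203, 115, 113, 120), (204, 93, 87, 94), (205, 93, 89, 92), (206, 90, 87, 93), (207, 89, 86, 91), (208, 116, 120, 116), (209, 125, 129, 125), (210, 123, 128, 1
[... 1544 characters left out ...]
 119, 116), (208, 126, 131, 126), (209, 126, 128, 124), (210, 125, 126, 123)]
449 [(198, 83, 81, 86), (199, 89, 86, 89), (200, 88, 84, 88), (201, 87, 85, 88), (202, 69, 72, 76), (203, 28, 53, 92), (204, 51, 48, 91), (205, 69, 47, 87), (206, 86, 63, 83), (207, 75, 58, 55), (208, 121, 120, 127), (209, 120, 119, 126), (210, 114, 114, 119)]
  before [(198, 74, 72, 76), (199, 74, 71, 74), (200, 107, 105, 111), (201, 152, 149, 156), (202, 121, 115, 122), (203, 91, 88, 92), (204, 95, 90, 95), (205, 95, 90, 97), (206, 95, 95, 97), (207, 117, 121, 117), (208, 126, 129, 123), (209, 122, 125, 119), (210, 124, 127, 124)]
[array([425.8, 204.8]), array([425.7, 203.3]), array([425.6, 201.7])] [421.9 206.5]
```

```bash
python3 - <<'E'
from h import *
from bench import arm
T=dict(np.load("top3.npz"));S=dict(np.load("scene3.npz"))
def blob(c,u,v,r):
    im=c["color"].astype(int);m=(im.max(2)<62).astype(np.uint8);u,v=int(u),int(v)
    m2=np.zeros_like(m);m2[v-r:v+r,u-r:u+r]=m[v-r:v+r,u-r:u+r]
    k,l,s,ce=cv2.connectedComponentsWithStats(m2);i=1+s[1:,4].argmax();return s[i],ce[i]
st,ce=blob(T,236,268,10);print(st,ce,ray(T,ce,.1355).round(4))
ss,cs=blob(S,399,261,14);print(ss,cs,ray(S,cs,.1355).round(4),"tri",tri(T,ce,S,cs).round(4))
# wheel centre: outer ellipse of rim
m=red(T["color"]);m[:, :180]=0;m[:,260:]=0;ys,xs=np.where(m)
h=cv2.convexHull(np.c_[xs,ys].astype(np.float32));e=cv2.fitEllipse(h);print(e,ray(T,e[0],.107).round(4))
m=red(S["color"]);m[:,:370]=0;m[:,440:]=0;m[:240]=0;m[330:]=0;ys,xs=np.where(m)
h=cv2.convexHull(np.c_[xs,ys].astype(np.float32));e2=cv2.fitEllipse(h);print(e2,ray(S,e2[0],.107).round(4),tri(T,e[0],S,e2[0]).round(4))
s,p=state(arm);print(totool(np.array([.457,.243])-s["eef_pos"][:2],p))
E
```

```text
[231 263  10  11  84] [235.41666667 268.17857143] [0.4599 0.244  0.1355]
[395 253   9  19 140] [398.98571429 262.06428571] [0.4598 0.2451 0.1355] tri [0.4597 0.2444 0.1351]
((218.419921875, 260.50518798828125), (51.90169906616211, 53.731048583984375), 64.70137786865234) [0.4818 0.2881 0.107 ]
((404.7987365722656, 284.8680114746094), (34.28163528442383, 52.846378326416016), 96.02037048339844) [0.4861 0.2921 0.107 ] [0.4823 0.2888 0.1029]
t 9.5 p [ 0.4964 -0.5069  0.2446] psi 183.55 tilt 0.0005 F [ 0.5 -0.5 -1.2] Tq [-0.    0.02 -0.  ] open 0.0554 gf 0.0 q6 -2.46
[ -7.1 750.9]
```

apply_moves(
  deltas=[
    [[0,47,0],0,-0.3],
    [[0,47,0],0,-0.3],
    [[0,47,0],0,-0.3],
    [[0,47,0],0,-0.3],
    [[0,47,0],0,-0.3],
    [[0,47,0],0,-0.3],
    [[0,47,0],0,-0.3],
    [[0,47,0],0,-0.3],
  ],
)

```text
clock: 10.3
eef_pos: [0.4721, -0.1255, 0.2464]
orientation: [0.001, -0.032, 0.999, -0.0]
force: [1.1, -0.1, 0.4]
opening: 0.0555
gripper_force: 0.0
```

apply_moves(
  deltas=[
    [[0,47,0],0,-0.3],
    [[0,47,0],0,-0.3],
    [[0,47,0],0,-0.3],
    [[-2,47,0],0,-0.3],
    [[-2,47,0],0,-0.3],
    [[-2,47,0],0,-0.3],
    [[-2,47,0],0,-0.3],
    [[-2,47,0],0,-0.3],
  ],
)

```text
clock: 11.1
eef_pos: [0.4575, 0.2505, 0.2466]
orientation: [0.001, -0.033, 0.999, 0.0]
force: [0.9, -1.1, -0.4]
opening: 0.0556
gripper_force: 0.0
```

apply_moves(
  deltas=[
    [[0,0,0],0,-0.3],
    [[0,0,0],0,-0.3],
  ],
)

```text
clock: 11.3
eef_pos: [0.4578, 0.2493, 0.2459]
orientation: [0.0, -0.034, 0.999, -0.0]
force: [-0.4, -0.5, 0.1]
opening: 0.0555
gripper_force: 0.0
```

```bash
python3 - <<'E'
from h import *
from bench import arm
s,p=state(arm);print(totool(np.array([.4598,.2444])-s["eef_pos"][:2],p))
E
```

```text
t 11.3 p [0.4578 0.2493 0.2459] psi 183.86 tilt 0.0001 F [-0.4 -0.5  0.1] Tq [-0.03 -0.04 -0.04] open 0.0555 gf 0.0 q6 -1.19
[-1.7 -5. ]
```

apply_moves(
  deltas=[
    [[-1.7,-5,30],0,-0.3],
    [[0,0,35],0,-0.3],
    [[0,0,25],0,-0.3],
    [[0,0,17],0,-0.3],
    [[0,0,0],0,1],
    [[0,0,0],0,1],
    [[0,0,0],0,1],
    [[0,0,0],0,1],
  ],
  newtons=60,
)

```text
clock: 12.1
eef_pos: [0.4611, 0.2437, 0.1403]
orientation: [0.001, -0.032, 0.999, 0.0]
force: [2.9, 0.9, 5.5]
opening: 0.0205
gripper_force: 59.7
```

```bash
cat >> h.py <<'E'
def arc(psi,th0,dth,n,r=.05): # n rows of dth degrees from knob angle th0 (deg): tool x,y in mm
    t=np.radians(th0+dth*np.arange(n+1));P=r*np.c_[np.cos(t),np.sin(t)]
    return [totool(d,psi).tolist() for d in np.diff(P,axis=0)]
E
python3 - <<'E'
from h import *
from bench import arm
s,p=state(arm);v=s["eef_pos"][:2]-[.4825,.2885];th=np.degrees(np.arctan2(v[1],v[0]));print(th,np.linalg.norm(v))
for k in(0,1,2):print(arc(p,-117.2-120*k,-15,8))
E
```

```text
t 12.1 p [0.4611 0.2437 0.1403] psi 183.72 tilt 0.0013 F [2.9 0.9 5.5] Tq [-0.06 -0.23 -0.03] open 0.0205 gf 59.7 q6 -1.2
-115.49882063578393 0.04961404563639516
[[10.2, 8.1], [7.8, 10.5], [4.8, 12.1], [1.5, 13.0], [-1.9, 12.9], [-5.2, 12.0], [-8.1, 10.2], [-10.5, 7.8]]
[[-12.1, 4.8], [-13.0, 1.5], [-12.9, -1.9], [-12.0, -5.2], [-10.2, -8.1], [-7.8, -10.5], [-4.8, -12.1], [-1.5, -13.0]]
[[1.9, -12.9], [5.2, -12.0], [8.1, -10.2], [10.5, -7.8], [12.1, -4.8], [13.0, -1.5], [12.9, 1.9], [12.0, 5.2]]
```

apply_moves(
  deltas=[
    [[10.2,8.1,0],0,1],
    [[7.8,10.5,0],0,1],
    [[4.8,12.1,0],0,1],
    [[1.5,13,0],0,1],
    [[-1.9,12.9,0],0,1],
    [[-5.2,12,0],0,1],
    [[-8.1,10.2,0],0,1],
  ],
  newtons=30,
)

```text
clock: 12.8
eef_pos: [0.4473, 0.3216, 0.1403]
orientation: [0.002, -0.033, 0.999, -0.0]
force: [10.6, -14.0, 8.5]
opening: 0.0208
gripper_force: 60.1
```

```bash
cat >> h.py <<'E'
AX=np.array([.4825,.2885])
def wheel(arm):
    s,p=state(arm);v=s["eef_pos"][:2]-AX;th=np.degrees(np.arctan2(v[1],v[0]));u=v/np.linalg.norm(v);F=s["force"][:2]
    print("th",th.round(2),"r",np.linalg.norm(v).round(4),"Frad",(F@u).round(1),"Ftan(ccw+)",(F@[-u[1],u[0]]).round(1));return s,p,th
E
python3 - <<'E'
from h import *
from bench import arm
s,p,th=wheel(arm)
print(arc(p,-117.2-105,-5,8));print(arc(p,-117.2-145,-5,8))
E
```

```text
t 12.8 p [0.4473 0.3216 0.1403] psi 183.73 tilt 0.0018 F [ 10.6 -14.    8.5] Tq [-2.55 -1.7   0.03] open 0.0208 gf 60.1 q6 -1.06
th 136.7 r 0.0483 Frad -17.3 Ftan(ccw+) 2.9
[[-3.3, 2.9], [-3.5, 2.6], [-3.7, 2.3], [-3.9, 2.0], [-4.1, 1.6], [-4.2, 1.2], [-4.3, 0.9], [-4.3, 0.5]]
[[-4.4, 0.1], [-4.4, -0.3], [-4.3, -0.6], [-4.2, -1.0], [-4.1, -1.4], [-4.0, -1.7], [-3.8, -2.1], [-3.6, -2.4]]
```

apply_moves(
  deltas=[
    [[-4.1,2,0],0,0.95],
    [[-4.1,2.1,0],0,0.95],
  ],
  newtons=30,
)

```text
clock: 13.0
eef_pos: [0.4542, 0.3272, 0.1402]
orientation: [0.0, -0.033, 0.999, 0.001]
force: [-8.3, 6.9, 10.6]
opening: 0.0203
gripper_force: 60.4
```

apply_moves(
  deltas=[
    [[-3.7,2.3,0],0,0.95],
    [[0,0,0],0,0.95],
  ],
)

```text
clock: 13.2
eef_pos: [0.4581, 0.33, 0.1403]
orientation: [0.001, -0.033, 0.999, 0.001]
force: [-2.7, 7.5, 7.7]
opening: 0.0205
gripper_force: 60.1
```

```bash
sed -i 's/^AX=.*/AX=np.array([.4837,.2873])/' h.py; python3 - <<'E'
from h import *
from bench import arm
s,p,th=wheel(arm)
for k in range(3): print(arc(p,th-1-40*k,-5,8))
E
```

```text
t 13.2 p [0.4581 0.33   0.1403] psi 183.75 tilt 0.0013 F [-2.7  7.5  7.7] Tq [1.09 0.31 0.04] open 0.0205 gf 60.1 q6 -1.06
th 121.02 r 0.0498 Frad 7.8 Ftan(ccw+) -1.5
[[-4.0, 1.8], [-4.1, 1.4], [-4.2, 1.0], [-4.3, 0.7], [-4.4, 0.3], [-4.4, -0.1], [-4.3, -0.5], [-4.3, -0.8]]
[[-4.2, -1.2], [-4.1, -1.6], [-3.9, -1.9], [-3.7, -2.3], [-3.5, -2.6], [-3.3, -2.9], [-3.0, -3.1], [-2.7, -3.4]]
[[-2.4, -3.6], [-2.1, -3.8], [-1.8, -4.0], [-1.4, -4.1], [-1.0, -4.2], [-0.7, -4.3], [-0.3, -4.4], [0.1, -4.4]]
```

apply_moves(
  deltas=[
    [[-6.2,3.1,0],0,0.95],
    [[0,0,0],0,0.95],
  ],
)

```text
clock: 13.4
eef_pos: [0.4643, 0.3333, 0.1403]
orientation: [0.001, -0.033, 0.999, 0.001]
force: [0.4, 5.9, 7.6]
opening: 0.0205
gripper_force: 60.0
```

```bash
python3 - <<'E'
from h import *
from bench import arm
s,p,th=wheel(arm)
for i,d in enumerate(arc(p,112.5,-8,30)): print(i,112.5-8*i,d)
E
```

```text
t 13.4 p [0.4643 0.3333 0.1403] psi 183.74 tilt 0.0012 F [0.4 5.9 7.6] Tq [ 0.9   0.03 -0.01] open 0.0205 gf 60.0 q6 -1.06
th 112.89 r 0.05 Frad 5.3 Ftan(ccw+) -2.7
0 112.5 [-6.7, 1.8]
1 104.5 [-6.9, 0.8]
2 96.5 [-7.0, -0.2]
3 88.5 [-6.9, -1.1]
4 80.5 [-6.7, -2.1]
5 72.5 [-6.3, -3.0]
6 64.5 [-5.8, -3.8]
7 56.5 [-5.2, -4.6]
8 48.5 [-4.6, -5.3]
9 40.5 [-3.8, -5.9]
10 32.5 [-2.9, -6.3]
11 24.5 [-2.0, -6.7]
12 16.5 [-1.1, -6.9]
13 8.5 [-0.1, -7.0]
14 0.5 [0.9, -6.9]
15 -7.5 [1.8, -6.7]
16 -15.5 [2.8, -6.4]
17 -23.5 [3.6, -6.0]
18 -31.5 [4.4, -5.4]
19 -39.5 [5.1, -4.7]
20 -47.5 [5.7, -4.0]
21 -55.5 [6.2, -3.1]
22 -63.5 [6.6, -2.2]
23 -71.5 [6.9, -1.3]
24 -79.5 [7.0, -0.3]
25 -87.5 [6.9, 0.6]
26 -95.5 [6.8, 1.6]
27 -103.5 [6.5, 2.5]
28 -111.5 [6.1, 3.4]
29 -119.5 [5.6, 4.2]
```

apply_moves(
  deltas=[
    [[-6.7,2.1,0],0,0.95],
    [[0,0,0],0,0.95],
  ],
)

```text
clock: 13.6
eef_pos: [0.4709, 0.3358, 0.1403]
orientation: [0.001, -0.033, 0.999, 0.001]
force: [-0.5, 6.6, 6.6]
opening: 0.0202
gripper_force: 59.9
```

apply_moves(
  deltas=[
    [[-6.9,1.1,0],0,0.95],
    [[0,0,0],0,0.95],
  ],
)

```text
clock: 13.8
eef_pos: [0.4778, 0.3373, 0.1403]
orientation: [0.001, -0.033, 0.999, 0.001]
force: [1.9, 5.1, 6.9]
opening: 0.0199
gripper_force: 59.9
```

apply_moves(
  deltas=[
    [[-7,0,0],0,0.95],
    [[0,0,0],0,0.95],
  ],
)

```text
clock: 14.0
eef_pos: [0.4849, 0.3377, 0.1403]
orientation: [0.001, -0.033, 0.999, 0.001]
force: [2.0, 6.2, 6.0]
opening: 0.0206
gripper_force: 59.9
```

apply_moves(
  deltas=[
    [[-6.9,-0.9,0],0,0.95],
    [[0,0,0],0,0.95],
  ],
)

```text
clock: 14.2
eef_pos: [0.4919, 0.3372, 0.1403]
orientation: [0.001, -0.033, 0.999, 0.001]
force: [3.7, 5.7, 5.6]
opening: 0.0206
gripper_force: 59.9
```

apply_moves(
  deltas=[
    [[-6.7,-2,0],0,0.95],
    [[0,0,0],0,0.95],
  ],
)

```text
clock: 14.4
eef_pos: [0.4988, 0.3357, 0.1403]
orientation: [0.001, -0.033, 0.999, 0.001]
force: [3.8, 6.5, 5.6]
opening: 0.0205
gripper_force: 59.9
```

apply_moves(
  deltas=[
    [[-6.3,-2.8,0],0,0.95],
    [[0,0,0],0,0.95],
  ],
)

```text
clock: 14.6
eef_pos: [0.5053, 0.3332, 0.1403]
orientation: [0.002, -0.033, 0.999, 0.001]
force: [6.4, 6.4, 4.3]
opening: 0.02
gripper_force: 59.8
```

apply_moves(
  deltas=[
    [[-6.1,-3.5,0],0,0.95],
    [[0,0,0],0,0.95],
  ],
)

```text
clock: 14.8
eef_pos: [0.5116, 0.3298, 0.1403]
orientation: [0.001, -0.033, 0.999, 0.001]
force: [5.3, 4.0, 5.6]
opening: 0.0206
gripper_force: 59.9
```

apply_moves(
  deltas=[
    [[-5.3,-4.5,0],0,0.95],
    [[0,0,0],0,0.95],
  ],
)

```text
clock: 15.0
eef_pos: [0.5173, 0.3256, 0.1403]
orientation: [0.002, -0.032, 0.999, 0.001]
force: [6.2, 4.0, 5.0]
opening: 0.0208
gripper_force: 59.9
```

apply_moves(
  deltas=[
    [[-4.8,-5.3,0],0,0.95],
    [[0,0,0],0,0.95],
  ],
)

```text
clock: 15.2
eef_pos: [0.5224, 0.3205, 0.1403]
orientation: [0.002, -0.032, 0.999, 0.001]
force: [5.7, 1.8, 4.5]
opening: 0.0203
gripper_force: 59.9
```

apply_moves(
  deltas=[
    [[-4,-5.8,0],0,0.95],
    [[0,0,0],0,0.95],
  ],
)

```text
clock: 15.4
eef_pos: [0.5267, 0.3147, 0.1403]
orientation: [0.002, -0.032, 0.999, 0.001]
force: [5.6, 1.4, 5.5]
opening: 0.0204
gripper_force: 59.9
```

apply_moves(
  deltas=[
    [[-3.1,-6.3,0],0,0.95],
    [[0,0,0],0,0.95],
  ],
)

```text
clock: 15.6
eef_pos: [0.5302, 0.3085, 0.1403]
orientation: [0.001, -0.032, 0.999, 0.001]
force: [4.7, -0.8, 6.0]
opening: 0.0206
gripper_force: 60.0
```

apply_moves(
  deltas=[
    [[-2.1,-6.7,0],0,0.95],
    [[0,0,0],0,0.95],
  ],
)

```text
clock: 15.8
eef_pos: [0.5326, 0.3019, 0.1403]
orientation: [0.001, -0.032, 0.999, 0.0]
force: [3.8, -1.2, 6.7]
opening: 0.0206
gripper_force: 60.0
```

apply_moves(
  deltas=[
    [[-1.1,-6.9,0],0,0.95],
    [[0,0,0],0,0.95],
  ],
)

```text
clock: 16.0
eef_pos: [0.5341, 0.295, 0.1403]
orientation: [0.001, -0.032, 0.999, 0.0]
force: [3.1, -2.4, 6.5]
opening: 0.0203
gripper_force: 59.9
```

apply_moves(
  deltas=[
    [[-0.1,-7,0],0,0.95],
    [[0,0,0],0,0.95],
  ],
)

```text
clock: 16.2
eef_pos: [0.5346, 0.2879, 0.1403]
orientation: [0.001, -0.032, 0.999, 0.0]
force: [4.2, -2.9, 6.8]
opening: 0.0203
gripper_force: 59.9
```

apply_moves(
  deltas=[
    [[0.9,-6.9,0],0,0.95],
    [[0,0,0],0,0.95],
  ],
)

```text
clock: 16.4
eef_pos: [0.5341, 0.281, 0.1403]
orientation: [0.001, -0.032, 0.999, 0.0]
force: [2.6, -2.2, 6.7]
opening: 0.0202
gripper_force: 59.9
```

apply_moves(
  deltas=[
    [[1.8,-6.7,0],0,0.95],
    [[0,0,0],0,0.95],
  ],
)

```text
clock: 16.6
eef_pos: [0.5327, 0.2741, 0.1403]
orientation: [0.001, -0.032, 0.999, 0.0]
force: [3.0, -2.7, 7.8]
opening: 0.0199
gripper_force: 59.9
```

apply_moves(
  deltas=[
    [[2.8,-6.4,0],0,0.95],
    [[0,0,0],0,0.95],
  ],
)

```text
clock: 16.8
eef_pos: [0.5313, 0.2709, 0.1406]
orientation: [0.004, -0.033, 0.999, 0.004]
force: [16.7, 29.4, -3.6]
opening: 0.0199
gripper_force: 58.3
```

apply_moves(
  deltas=[
    [[-0.9,2.1,0],0,0.95],
    [[0,0,0],0,0.95],
    [[0,0,0],0,0.95],
  ],
)

```text
clock: 17.1
eef_pos: [0.5315, 0.2714, 0.1405]
orientation: [0.002, -0.033, 0.999, 0.002]
force: [8.5, 11.3, 3.5]
opening: 0.0203
gripper_force: 59.0
```

```bash
python3 - <<'E'
from h import *
from bench import arm
P=np.array([[.4611,.2437],[.4473,.3216],[.4581,.33],[.4643,.3333],[.4709,.3358],[.4778,.3373],[.4849,.3377],[.4919,.3372],[.4988,.3357],[.5053,.3332],[.5116,.3298],[.5173,.3256],[.5224,.3205],[.5267,.3147],[.5302,.3085],[.5326,.3019],[.5341,.295],[.5346,.2879],[.5341,.281],[.5327,.2741]])
x=np.linalg.lstsq(np.c_[2*P,np.ones(len(P))],(P**2).sum(1),rcond=None)[0];print(x[:2],np.sqrt(x[2]+x[:2]@x[:2]))
d=np.linalg.norm(P-x[:2],axis=1);print(d.round(4))
wheel(arm)
E
```

```text
[0.48459495 0.28774913] 0.050003491367604395
[0.0499 0.0504 0.0499 0.0499 0.05   0.05   0.05   0.05   0.05   0.0499
 0.05   0.05   0.05   0.05   0.0501 0.05   0.05   0.05   0.05   0.05  ]
t 17.1 p [0.5315 0.2714 0.1405] psi 183.75 tilt 0.0022 F [ 8.5 11.3  3.5] Tq [ 1.54 -1.25 -0.01] open 0.0203 gf 59.0 q6 -1.21
th -18.42 r 0.0504 Frad 4.5 Ftan(ccw+) 13.4
```

apply_moves(
  deltas=[
    [[-0.3,0.8,0],0,0.95],
    [[0,0,0],0,0.95],
    [[0,0,0],0,0.95],
  ],
)

```text
clock: 17.4
eef_pos: [0.5316, 0.2715, 0.1405]
orientation: [0.002, -0.033, 0.999, 0.001]
force: [5.2, 5.3, 6.6]
opening: 0.0204
gripper_force: 59.3
```

```bash
sed -i 's/^AX=.*/AX=np.array([.4846,.28775])/' h.py; python3 - <<'E'
from h import *
from bench import arm
s,p,th=wheel(arm)
A=arc(p,-19,20,18);print(A,np.sum(A,0))
E
```

```text
t 17.4 p [0.5316 0.2715 0.1405] psi 183.74 tilt 0.0019 F [5.2 5.3 6.6] Tq [ 0.41 -0.8   0.03] open 0.0204 gf 59.3 q6 -1.21
th -19.07 r 0.0497 Frad 3.2 Ftan(ccw+) 6.7
[[-3.8, 16.9], [2.2, 17.2], [8.0, 15.4], [12.8, 11.8], [16.0, 6.7], [17.3, 0.8], [16.6, -5.2], [13.8, -10.5], [9.4, -14.6], [3.8, -16.9], [-2.2, -17.2], [-8.0, -15.4], [-12.8, -11.8], [-16.0, -6.7], [-17.3, -0.8], [-16.6, 5.2], [-13.8, 10.5], [-9.4, 14.6]] [-5.32907052e-15 -5.32907052e-15]
```

apply_moves(
  deltas=[
    [[-3.8,16.9,0],0,0.95],
    [[2.2,17.2,0],0,0.95],
    [[8,15.4,0],0,0.95],
    [[12.8,11.8,0],0,0.95],
    [[16,6.7,0],0,0.95],
    [[17.3,0.8,0],0,0.95],
    [[16.6,-5.2,0],0,0.95],
    [[13.8,-10.5,0],0,0.95],
  ],
)

```text
clock: 18.2
eef_pos: [0.4447, 0.3188, 0.1405]
orientation: [0.002, -0.033, 0.999, 0.0]
force: [17.2, -8.3, 7.3]
opening: 0.0202
gripper_force: 59.4
```

```bash
python3 - <<'E'
from h import *
from bench import arm
wheel(arm)
E
```

```text
t 18.2 p [0.4447 0.3188 0.1405] psi 183.77 tilt 0.0019 F [17.2 -8.3  7.3] Tq [-1.89 -2.83  0.01] open 0.0202 gf 59.4 q6 -1.06
th 142.09 r 0.0506 Frad -18.7 Ftan(ccw+) -4.0
```

apply_moves(
  deltas=[
    [[8.8,-15.1,0],0,0.95],
    [[3.8,-16.9,0],0,0.95],
    [[-2.2,-17.2,0],0,0.95],
    [[-8,-15.4,0],0,0.95],
    [[-12.8,-11.8,0],0,0.95],
    [[-16,-6.7,0],0,0.95],
    [[-17.3,-0.8,0],0,0.95],
    [[-16.6,5.2,0],0,0.95],
  ],
)

```text
clock: 19.0
eef_pos: [0.5104, 0.2444, 0.1404]
orientation: [0.001, -0.032, 0.999, 0.001]
force: [-14.3, 16.7, 13.2]
opening: 0.0206
gripper_force: 60.1
```

```bash
python3 - <<'E'
from h import *
from bench import arm
wheel(arm)
E
```

```text
t 19.0 p [0.5104 0.2444 0.1404] psi 183.71 tilt 0.0012 F [-14.3  16.7  13.2] Tq [ 2.6   2.46 -0.05] open 0.0206 gf 60.1 q6 -1.24
th -59.26 r 0.0504 Frad -21.6 Ftan(ccw+) -3.7
```

apply_moves(
  deltas=[
    [[-13.6,10.8,0],0,0.95],
    [[-9.2,14.7,0],0,0.95],
    [[-3.8,16.9,0],0,0.95],
    [[2.2,17.2,0],0,0.95],
    [[8,15.4,0],0,0.95],
    [[12.8,11.8,0],0,0.95],
    [[16,6.7,0],0,0.95],
    [[17.3,0.8,0],0,0.95],
  ],
)

```text
clock: 19.8
eef_pos: [0.4743, 0.3369, 0.1405]
orientation: [0.002, -0.033, 0.999, 0.001]
force: [6.3, -11.2, 11.9]
opening: 0.0204
gripper_force: 59.9
```

```bash
python3 - <<'E'
from h import *
from bench import arm
wheel(arm)
E
```

```text
t 19.8 p [0.4743 0.3369 0.1405] psi 183.75 tilt 0.0016 F [  6.3 -11.2  11.9] Tq [-2.4  -0.93 -0.03] open 0.0204 gf 59.9 q6 -1.06
th 101.85 r 0.0502 Frad -12.3 Ftan(ccw+) -3.9
```

Turned 481° so far.

apply_moves(
  deltas=[
    [[16.6,-5.2,0],0,0.95],
    [[13.8,-10.5,0],0,0.95],
    [[9.1,-14.8,0],0,0.95],
    [[3.6,-17,0],0,0.95],
    [[-2.2,-17.2,0],0,0.95],
    [[-8,-15.4,0],0,0.95],
    [[-12.8,-11.8,0],0,0.95],
    [[-16,-6.7,0],0,0.95],
  ],
)

```text
clock: 20.6
eef_pos: [0.477, 0.2377, 0.1405]
orientation: [0.001, -0.033, 0.999, 0.001]
force: [-0.4, 24.3, 4.5]
opening: 0.0206
gripper_force: 59.2
```

```bash
python3 - <<'E'
from h import *
from bench import arm
wheel(arm)
E
```

```text
t 20.6 p [0.477  0.2377 0.1405] psi 183.73 tilt 0.0015 F [-0.4 24.3  4.5] Tq [ 3.88  0.05 -0.01] open 0.0206 gf 59.2 q6 -1.22
th -98.67 r 0.0506 Frad -24.0 Ftan(ccw+) -4.1
```

apply_moves(
  deltas=[
    [[-17.3,-0.3,0],0,0.95],
    [[-16.6,5.4,0],0,0.95],
    [[-13.8,10.5,0],0,0.95],
    [[-5.4,6.8,0],0,0.95],
    [[0,0,0],0,0.95],
    [[0,0,0],0,0.95],
  ],
)

```text
clock: 21.2
eef_pos: [0.5285, 0.2639, 0.1405]
orientation: [0.001, -0.033, 0.999, 0.001]
force: [-0.8, 3.0, 9.3]
opening: 0.0207
gripper_force: 59.7
```

```bash
python3 - <<'E'
from h import *
from bench import arm
s,p,th=wheel(arm)
u=np.radians(-19.0);print(totool(AX+.05*np.array([np.cos(u),np.sin(u)])-s["eef_pos"][:2],p))
E
```

```text
t 21.2 p [0.5285 0.2639 0.1405] psi 183.75 tilt 0.0012 F [-0.8  3.   9.3] Tq [ 0.18  0.11 -0.03] open 0.0207 gf 59.7 q6 -1.22
th -28.49 r 0.0499 Frad -2.2 Ftan(ccw+) 2.3
[-3.9  7.3]
```

apply_moves(
  deltas=[
    [[-2.1,3.6,0],0,0.95],
    [[-1.8,3.7,0],0,0.95],
    [[0,0,0],0,0.95],
    [[0,0,0],0,0.95],
    [[0,0,0],0,0.95],
  ],
)

```text
clock: 21.7
eef_pos: [0.5317, 0.2713, 0.1405]
orientation: [0.001, -0.033, 0.999, 0.001]
force: [-0.8, 2.8, 10.2]
opening: 0.0204
gripper_force: 59.6
```

```bash
python3 - <<'E'
from h import *
from bench import arm
s,p,th=wheel(arm)
c=arm.capture("top");S=arm.capture("scene")
b0,b1=S["color"][150:350,190:490],c["color"][183:250,398:478]
cv2.imwrite("pics/Z.png",cv2.resize(b0,None,fx=2.6,fy=2.6,interpolation=cv2.INTER_CUBIC)[:,:,::-1])
E
```

```text
t 21.7 p [0.5317 0.2713 0.1405] psi 183.74 tilt 0.0011 F [-0.8  2.8 10.2] Tq [0.24 0.25 0.03] open 0.0204 gf 59.6 q6 -1.21
th -19.28 r 0.0499 Frad -1.7 Ftan(ccw+) 2.4
```

View pics/Z.png

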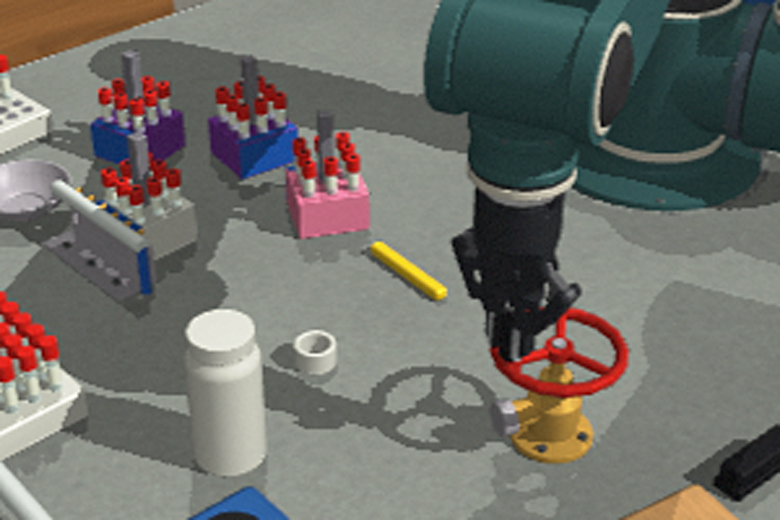

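The last view shows the knob still gripped, the rack at the bar and the other objects undisturbed. One tiny nudge, then hand in.

apply_moves(
  deltas=[
    [[-0.1,0.3,0],0,0.95],
    [[0,0,0],0,0.95],
    [[0,0,0],0,0.95],
  ],
)

```text
clock: 22.1
eef_pos: [0.5317, 0.2713, 0.1404]
orientation: [0.001, -0.033, 0.999, 0.0]
force: [-1.5, 0.6, 10.1]
opening: 0.0202
gripper_force: 59.6
```

```bash
python3 - <<'E'
from h import *
from bench import arm
wheel(arm);print(arm.hand_in())
E
```

```text
t 22.1 p [0.5317 0.2713 0.1404] psi 183.74 tilt 0.001 F [-1.5  0.6 10.1] Tq [-0.2   0.4  -0.05] open 0.0202 gf 59.6 q6 -1.21
th -19.25 r 0.0499 Frad -1.6 Ftan(ccw+) 0.1
the job is handed in; nothing more can be done
None
```

Job handed in at 22 s: the rack's blue side is flush with the bar and within about 1 mm of centre, the wheel is two turns back from its closed stop (measured within about 0.5°), and the gripper is still holding the knob.

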